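# Gather the pressure cooker's loose parts into the tray

## Task

Gather the pressure cooker's loose parts into the wooden tray: stand the steel weight upright in the middle of the green dish and the red lid knob upright in the middle of the yellow dish; lay the blue sealing ring flat in the middle of the white dish and let go of it, then set the black-edged valve cap level and centred on top of that ring. The brass weight and the orange-edged jar cap do not belong: leave them where they are.

Things in the scene. Friction and masses are not known exactly. Their poses are not given: they have to be found in the camera images.
- seal_ring: Blue sealing ring lying flat on the counter: outer diameter 52 mm, hole 30 mm, 16 mm high, 30 g. Origin: centre of its underside, z up
- valve_cap: Steam valve cap with a BLACK rubber edge. Round, 26 mm tall: a black rubber body of 44 mm diameter up to 22 mm height, on it a flat aluminium disc of 28 mm diameter; about 40 g. Stands flat on the counter; origin: centre of its underside, z up
- steel_weight: Pressure weight of bright STEEL (silver grey), turned round: 46 mm tall, body 36 mm in diameter up to 28 mm height, a 22 mm neck at 32 mm, then a 30 mm head from 37 to 46 mm; 60 to 130 g. Stands upright on the counter; origin: centre of its underside, z up
- lid_knob: Red plastic lid knob, mushroom-like, standing upright on the counter: 42 mm tall, foot 36 mm in diameter (lowest 5 mm), 24 mm stem at 11 to 16 mm height, 40 mm head from 22 to 36 mm height; 50 g. Origin: centre of its underside, z up
- green_dish: Green target dish: a green round dish standing in the dark wooden tray (fixed). Outer diameter 100 mm, flat floor about 80 mm across and 4 mm thick, low rim 7 mm above the dish's underside. Origin: centre of its underside, which is 6 mm above the counter; z up. The three dishes stand in a row along the tray, 115 mm between centres, in any order; the tray is 138 x 366 mm with a 12 mm high edge
- yellow_dish: Yellow target dish: a yellow round dish standing in the dark wooden tray (fixed). Outer diameter 100 mm, flat floor about 80 mm across and 4 mm thick, low rim 7 mm above the dish's underside. Origin: centre of its underside, which is 6 mm above the counter; z up. The three dishes stand in a row along the tray, 115 mm between centres, in any order; the tray is 138 x 366 mm with a 12 mm high edge
- white_dish: White target dish: a white round dish standing in the dark wooden tray (fixed). Outer diameter 100 mm, flat floor about 80 mm across and 4 mm thick, low rim 7 mm above the dish's underside. Origin: centre of its underside, which is 6 mm above the counter; z up. The three dishes stand in a row along the tray, 115 mm between centres, in any order; the tray is 138 x 366 mm with a 12 mm high edge
- brass_weight: Look-alike to leave alone: weight of the same shape in yellow BRASS: 46 mm tall, body 36 mm in diameter up to 28 mm height, a 22 mm neck at 32 mm, then a 30 mm head from 37 to 46 mm; 60 to 130 g. Stands upright on the counter; origin: centre of its underside, z up
- jar_cap: Look-alike to leave alone: jar cap with an ORANGE edge. Round, 26 mm tall: an orange plastic body of 44 mm diameter up to 22 mm height, on it a flat aluminium disc of 28 mm diameter; about 40 g. Stands flat on the counter; origin: centre of its underside, z up. (Other bystanders: pressure cooker, 185 mm tall, at the robot's right; pitcher and colander near the far edge)
Mind the look-alikes: they are no part of the job. Of the things shaped like the valve_cap, the black one is meant.

How it is judged:
By the outcome, as a careful person would: the job done as asked, in the order asked, and still so for the second after the job is handed in, with the robot touching nothing.
It also fails if it takes over 128 s, if anything falls off the work surface, if the arm or the gripper's body presses on something with over 40 N, if the wrist force passes 120 N, or if a joint passes its speed limit or range.

## Robot

A 6-joint arm with a two-finger parallel gripper is mounted at the origin on the work surface. World frame = base frame: x ahead of the robot, y to its left, z up, the work surface at z = 0. Lengths are in mm, angles in rad, forces in N, time in s.
With the tool pointing down it reaches from about 275 to 750 mm from the base axis. Payload 10.2 kg.
Tool frame: the origin (TCP) lies at the very end of the fingers, on their centre line; the grasp point (between the pads) lies 19 mm behind it; z points along the fingers, y is the line along which they close (so a half turn about z gives the same grasp; the last joint's range is limited). The gripper opens to 85 mm and grips with 20 to 120 N. Pads are 22 mm wide; open, the fingers measure 114 mm over their backs; the gripper's body (76 mm by 85 mm) begins 54 mm behind the grasp point. The pads swing forward as they close: fully open they stand 13 mm farther back than shut.
Start: joints at [-1.465, 0.313, 1.498, -0, 1.331, -0.223], TCP at [169.514, -496.887, 231.294] pointing down, gripper open.
Joint ranges: [-2.94, 2.94], [-0.97, 2.17], [0.19, 2.56], [-1.23, 4.37], [0.02, 3.11], [-2.88, 2.88]. Speed limits (rad/s): [2.39, 2.39, 3.01, 3.14, 3.14, 3.14].

## Interface

Orientations are given as a unit quaternion [w, x, y, z].
In Python, from rig import ctrl, vision gives the robot as it stands. The module is installed in compiled form; this text tells all that it offers.
- The arm moves only by the tool play_rows, never from a script. Its arguments are lists of equal length, an entry for each row: "translation": the shift along the tool's x, y, z in m, a list of three; "rotation": the turn, a rotation vector about the tool's x, y, z in rad, a list of three; "gripper": the gripper's target within -1 to 1 (shut at 1, half-way at 0, fully open at -1). A call has 1 to 10 rows; each row is the pose to reach, as a shift and turn from the pose commanded when the call began, along the tool's axes at that moment; what a row does not reach only later rows make up. A row lasts 1/8 s, in which the tool goes at most 62.5 mm and 10.7 degrees, less where a joint would pass 70% of its speed; a pose out of reach is approached as far as the arm can. A call with a gripper value outside its range is refused whole. The fingers move at their own pace and stop on an object; "force" is the grip in N (left out, the last holds). Time passes only in rows, so rows that repeat a pose let the fingers close. It gives the time, the measured TCP pose, the force, the opening and the grip force at its end, in the units of the state.
- ctrl.sense(): the state, without advancing time (a new reading comes with each control period).
- vision.capture(name): name is "scene" or "top"; returns a dict with "pixels" (480x640x3 uint8, red, green, blue), "vfov" (degrees; the focal length in pixels is half the picture's height over the tangent of half this angle, whatever the lens; pixels are square), "cx", "cy" (the principal point, pixels), "k1" (the pictures are not rectified: a ray, as slopes to the right and down, at radius r is drawn at 1 + k1 r^2 times it, then the intrinsics apply), "rvec" (rotation vector, rad) and "tvec" (3), from world to camera coordinates, as OpenCV has them. Camera axes: x right, y down, z forward; pixel columns grow to the right and rows downward; lengths in mm; the calibration is good to about 2 mm. A picture is of the moment at which its call begins. There is no depth.
- ctrl.finish_job(): hands the job in; it is judged then, once.
The state is a dict: "time_s": time; "joints": joint angles; "dq": joint speeds; "tau": joint torques, N m; "eef_pos": TCP position; "ee_rot": TCP orientation; "force": force on the tool from outside, world axes, zero at the start; "wrist_torque": the same for the moment, N m; "grip_width": opening from 0.0 (shut) to 1.0 (fully open); "grip_force": force on a finger pad.
Only numpy, scipy, OpenCV 4.12 (cv2) and the standard library are available. Lean on these libraries where they do the work, as an engineer would, in place of code of your own. Each camera call takes 0.05 s, during which the arm holds its last target. There are 200 camera calls.

## Working session

There is one attempt and no reset: what is moved stays moved. The work goes in short steps, Python scripts to look and compute and a tool call to move; the robot and the scene stay as the last step left them, time stands still between calls to the robot, and variables do not carry over. Pictures are saved under pics/ and viewed, at most 14 in all, crops included, and the job is handed in when it is done.

Besides the shell and the picture viewer there is one more tool, called after "Request:" as name(argument=value, ...) on one line, values as JSON. play_rows: Moves the arm, as the interface text tells. Its arguments: {"type":"object","properties":{"translation":{"type":"array"},"rotation":{"type":"array"},"gripper":{"type":"array"},"force":{"type":"number"}},"required":["translation","rotation","gripper"]}

```bash
mkdir -p pics
cat > h.py <<'E'
import numpy as np, cv2
from rig import ctrl, vision
def cap(n,f=None):
    c=vision.capture(n)
    if f: cv2.imwrite('pics/'+f,c['pixels'][:,:,::-1])
    return c
def K(c):
    f=240/np.tan(np.radians(c['vfov'])/2); return f
def ray(c,u,v):
    f=K(c); d=np.array([(u-c['cx'])/f,(v-c['cy'])/f]); s=d.copy()
    for _ in range(30): s=d/(1+c['k1']*(s@s))
    R=cv2.Rodrigues(np.array(c['rvec'],float))[0]; t=np.array(c['tvec'],float).ravel()
    return -R.T@t, R.T@np.array([s[0],s[1],1])
def onz(c,u,v,z):
    o,d=ray(c,u,v); return o+d*(z-o[2])/d[2]
E
python3 - <<'E'
from h import *
for n in('scene','top'):
    c=cap(n,n+'0.png'); print(n,{k:c[k] for k in c if k!='pixels'}, ray(c,320,240)[0])
s=ctrl.sense();print(s)
E
```

```text
scene {'vfov': 51.354314817412266, 'cx': 314.27836906323796, 'cy': 246.6421278656854, 'k1': -0.11077025385458353, 'rvec': array([ 1.12642912,  2.50719512, -0.85370902]), 'tvec': array([ 385.04145151, -293.39976664, 1252.72248138])} [999.79827499 375.10570144 814.46490402]
top {'vfov': 47.82089661859963, 'cx': 317.71891573088055, 'cy': 242.9813963273597, 'k1': -0.01704732874887108, 'rvec': array([ 2.14379326, -2.17542705,  0.09021116]), 'tvec': array([ -7.30133217, 544.66186755, 982.79969076])} [ 440.88061183  -33.7957931  1032.99913942]
{'time_s': 0.1, 'joints': array([-1.46539968e+00,  3.13350630e-01,  1.49834654e+00, -1.31708890e-05,
        1.33102302e+00, -2.23385286e-01]), 'dq': array([-0.00062807, -0.00187681, -0.00346715, -0.00060057,  0.00108146,
        0.00030491]), 'tau': array([ 1.64962283e-03, -4.12902188e+01, -2.60143644e+01, -2.75300472e-04,
        3.01452725e-03,  1.00634330e-05]), 'eef_pos': array([ 169.48508145, -496.644979  ,  230.82001147]), 'ee_rot': array([-5.63167756e-04,  9.86517794e-01,  1.63653062e-01,  2.68549832e-05]), 'force': array([ 0.5119392 , -0.62917173, -0.73217239]), 'wrist_torque': array([ 0.01902965,  0.00673772, -0.0416696 ]), 'grip_force': 0.0, 'grip_width': 1.0003159178046452}
```

View pics/top0.png

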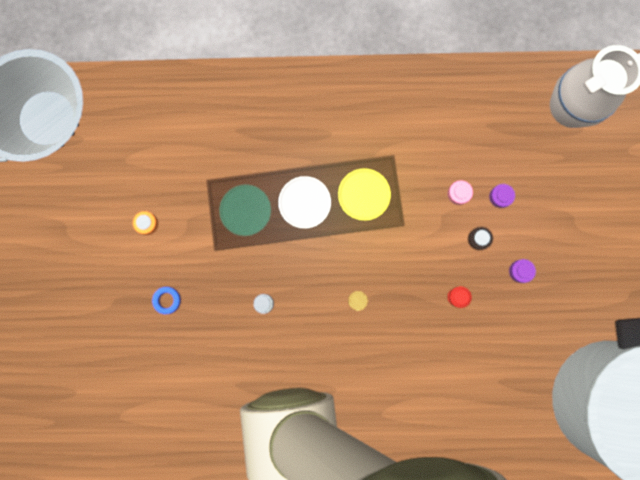

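View pics/scene0.png

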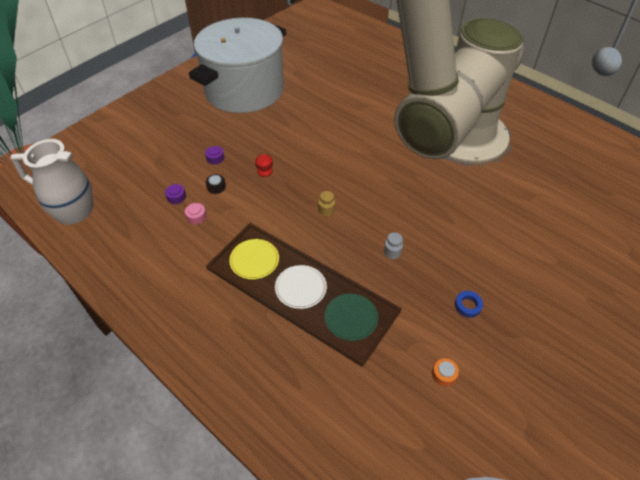

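Top view: black cap at (481,238), orange cap at (144,222), steel weight at (263,303), brass weight at (358,300), red knob at (460,297), ring at (166,300). The dishes are green (245,210), white (305,202) and yellow (364,194). The candidates are black (481,238) vs orange (144,222) and grey (263,303) vs yellowish (358,300). The black and grey ones fit by colour, so I'll confirm that in a crop and measure.

```bash
cat >> h.py <<'E'
def blob(c,box,fn):
    u0,u1,v0,v1=box; p=c['pixels'][v0:v1,u0:u1]; h=cv2.cvtColor(p,cv2.COLOR_RGB2HSV).astype(int)
    m=fn(h[...,0],h[...,1],h[...,2]).astype(np.uint8)
    n,l,s,ce=cv2.connectedComponentsWithStats(m); 
    if n<2: return None
    i=1+np.argmax(s[1:,4]); ct=max(cv2.findContours((l==i).astype(np.uint8),cv2.RETR_EXTERNAL,cv2.CHAIN_APPROX_NONE)[0],key=cv2.contourArea)
    M=cv2.moments(cv2.convexHull(ct)); return M['m10']/M['m00']+u0, M['m01']/M['m00']+v0, s[i,4], s[i,2],s[i,3]
T={ # name: box top, mask, z of visible outline, 
'green':((215,275,180,240),lambda h,s,v:(h>60)&(h<95)&(s>80),11),
'white':((275,335,170,235),lambda h,s,v:(s<40)&(v>150),12),
'yellow':((332,396,160,228),lambda h,s,v:(h>22)&(h<35)&(s>150),12),
'ring':((145,190,280,320),lambda h,s,v:(h>100)&(h<125)&(s>120),8),
'capdisc':((470,494,226,250),lambda h,s,v:(s<60)&(v>130),26),
'capblack':((465,497,222,254),lambda h,s,v:(v<75),18),
'steel':((248,278,288,320),lambda h,s,v:(s<60)&(v>90),42),
'knob':((443,476,281,313),lambda h,s,v:((h<5)|(h>174))&(s>180),30),
'brass':((343,373,285,316),lambda h,s,v:(h>18)&(h<32)&(s>110)&(v>110),42),
'jar':((130,160,208,238),lambda h,s,v:(s<60)&(v>130),26),
'pink':((445,476,177,207),lambda h,s,v:(h>155)&(h<176)&(s>50),20),
'pur1':((490,518,181,209),lambda h,s,v:(h>125)&(h<155)&(s>80),20),
'pur2':((508,540,256,286),lambda h,s,v:(h>125)&(h<155)&(s>80),20)}
E
python3 - <<'E'
from h import *
c=cap('top')
for k,(b,f,z) in T.items():
    r=blob(c,b,f)
    if r is None: print(k,None);continue
    P=onz(c,r[0],r[1],z); pr=(1033-z)/K(c)
    print(k,np.round(r,1),P.round(1),'size mm',round(r[3]*pr,1),round(r[4]*pr,1))
p=c['pixels'][:,:,::-1]
a=[cv2.resize(p[v-30:v+30,u-30:u+30],(300,300),interpolation=2) for u,v in((481,238),(144,222),(263,303),(358,300))]
cv2.imwrite('pics/crop.png',np.vstack([np.hstack(a[:2]),np.hstack(a[2:])]))
E
```

```text
green [ 244.7  210.  1643.    48.    49. ] [612.  124.2  11. ] size mm 90.6 92.5
white [ 304.1  202.  2202.    53.    53. ] [625.4  10.1  12. ] size mm 100.0 100.0
yellow [375.6 192.2 112.   30.   52. ] [ 641.9 -127.    12. ] size mm 56.6 98.1
ring [165.9 300.1 355.   27.   27. ] [442.2 274.5   8. ] size mm 51.1 51.1
capdisc [481.9 237.4 207.   17.   16. ] [ 550.4 -321.4   26. ] size mm 31.6 29.8
capblack [474.2 240.5  53.   13.   18. ] [ 545.5 -309.1   18. ] size mm 24.4 33.8
steel [263.1 303.4 320.   21.   20. ] [433.8  85.7  42. ] size mm 38.4 36.6
knob [459.3 296.6 361.   23.   20. ] [ 441.2 -274.1   30. ] size mm 42.6 37.1
brass [357.6 300.4 289.   20.   20. ] [437.  -86.7  42. ] size mm 36.6 36.6
jar [142.9 221.6 166.   15.   14. ] [590.5 315.3  26. ] size mm 27.9 26.0
pink [460.3 191.9 165.   24.   23. ] [ 638.2 -286.3   20. ] size mm 44.9 43.0
pur1 [502.1 195.2 446.   25.   23. ] [ 630.6 -364.9   20. ] size mm 46.8 43.0
pur2 [522.4 270.7 471.   26.   24. ] [ 487.5 -395.6   20. ] size mm 48.7 44.9
```

View pics/crop.png

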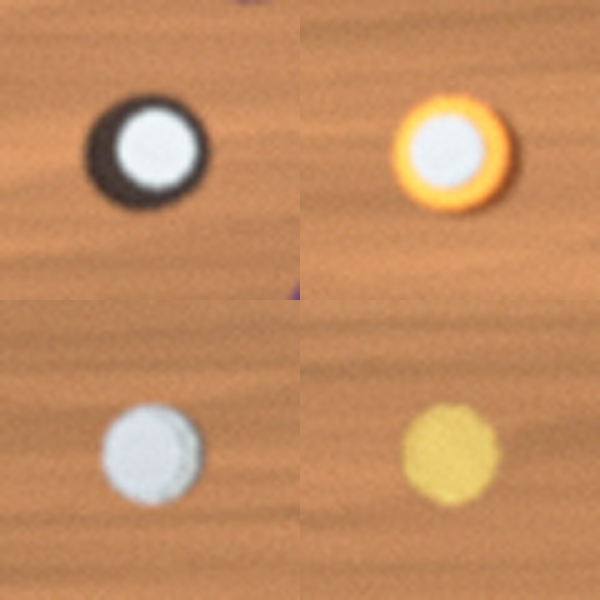

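The crop confirms the black-edged cap at top left, the orange jar cap at top right, steel at bottom left and brass at bottom right. First move: align yaw and go above the knob, about (441,-276).

Request:
play_rows(translation=[[0.04,-0.015,0],[0.09,-0.035,0],[0.14,-0.052,0],[0.19,-0.07,0],[0.24,-0.09,0],[0.29,-0.107,0],[0.329,-0.122,0.03],[0.329,-0.122,0.08],[0.329,-0.122,0.1],[0.329,-0.122,0.1]], rotation=[[0,0,0.05],[0,0,0.1],[0,0,0.15],[0,0,0.2],[0,0,0.25],[0,0,0.3],[0,0,0.329],[0,0,0.329],[0,0,0.329],[0,0,0.329]], gripper=[-0.5,-0.5,-0.5,-0.5,-0.5,-0.5,-0.5,-0.5,-0.5,-0.5], force=30)

```text
time_s: 1.4
eef_pos: [441.0, -274.6, 130.1]
ee_rot: [-0.001, 1.0, -0.0, -0.001]
force: [-0.0, 0.5, 0.6]
grip_width: 0.752
grip_force: 0.0
```

Run:
```python
from h import *
s=ctrl.sense();print(s['time_s'],s['eef_pos'].round(1),s['ee_rot'].round(4),s['grip_width'],s['joints'].round(2))
c=cap('top');t=cap('scene','s1.png')
# scene-view checks: (box,mask,z) for outlines
S={'steel':((380,408,228,262),T['steel'][1]),'knob':((252,278,150,180),T['knob'][1]),'ring':((450,490,285,322),T['ring'][1]),
'capdisc':((206,224,174,187),T['capdisc'][1]),'green':((322,382,290,342),T['green'][1]),'white':((272,330,262,310),T['white'][1]),'yellow':((226,283,236,282),lambda h,s,v:(h>24)&(h<35)&(s>150)&(v>120))}
Z={'steel':23,'knob':21,'ring':8,'capdisc':26,'green':12,'white':12,'yellow':12}
for k,(b,f) in S.items():
    r=blob(t,b,f); 
    if r: print(k,np.round(r,1),onz(t,r[0],r[1],Z[k]).round(1))
r=blob(c,T['yellow'][0],lambda h,s,v:(h>24)&(h<36)&(s>150)&(v>150)); print('top yellow',np.round(r,1),onz(c,r[0],r[1],12).round(1))
```

```text
1.4 [ 441.  -274.6  130.1] [-0.0011  1.     -0.     -0.0012] 0.7518103051407043 [-0.78  0.41  1.65 -0.    1.09  0.79]
steel [393.7 245.  350.   18.   26. ] [436.4  86.5  23. ]
knob [263.7 165.  292.   17.   22. ] [ 444.2 -276.5   21. ]
ring [468.7 303.4 382.   27.   26. ] [443.9 271.1   8. ]
capdisc [214.3 179.5  77.   12.    8. ] [ 553.8 -322.4   26. ]
green [ 351.   316.4 1812.    51.    45. ] [615.1 121.8  12. ]
white [ 300.3  286.5 1762.    52.    44. ] [628.6   8.   12. ]
yellow [ 253.9  258.8 1589.    49.    41. ] [ 641.9 -105.7   12. ]
top yellow [370.2 192.4 163.   42.   53. ] [ 641.7 -116.6   12. ]
```

Both views agree within about 3 mm and the spacing fits 115 mm. I'll use averages: green (613.5,123), white (627,9), yellow (640,-105), steel (435,87), knob (442.5,-276.5), ring (443,273), cap (552,-322).

Request:
play_rows(translation=[[0.0015,0.002,0.03],[0.0015,0.002,0.07],[0.0015,0.002,0.1],[0.0015,0.002,0.118],[0.0015,0.002,0.123],[0.0015,0.002,0.123],[0.0015,0.002,0.123],[0.0015,0.002,0.123],[0.0015,0.002,0.123],[0.0015,0.002,0.123]], rotation=[[0,0,0],[0,0,0],[0,0,0],[0,0,0],[0,0,0],[0,0,0],[0,0,0],[0,0,0],[0,0,0],[0,0,0]], gripper=[-0.5,-0.5,-0.5,-0.5,-0.5,-0.5,0.3,0.3,0.3,0.3], force=30)

```text
time_s: 2.75
eef_pos: [443.5, -277.6, 9.4]
ee_rot: [0.001, 1.0, -0.0, 0.001]
force: [-1.1, 0.6, 5.8]
grip_width: 0.447
grip_force: 29.6
```

Gripped at 38 mm, which fits the head. Lift and go above the yellow dish.

Request:
play_rows(translation=[[0,0,-0.02],[0,0,-0.05],[0,0,-0.08],[0.04,-0.035,-0.08],[0.08,-0.07,-0.08],[0.12,-0.105,-0.08],[0.16,-0.14,-0.08],[0.197,-0.172,-0.08],[0.197,-0.172,-0.06],[0.197,-0.172,-0.04]], rotation=[[0,0,0],[0,0,0],[0,0,0],[0,0,0],[0,0,0],[0,0,0],[0,0,0],[0,0,0],[0,0,0],[0,0,0]], gripper=[0.3,0.3,0.3,0.3,0.3,0.3,0.3,0.3,0.3,0.3])

```text
time_s: 4.0
eef_pos: [640.1, -104.9, 47.7]
ee_rot: [0.0, 1.0, 0.0, 0.0]
force: [-0.2, -0.6, 0.7]
grip_width: 0.453
grip_force: 30.3
```

Run:
```python
from h import *
s=ctrl.sense();print(s['time_s'],s['eef_pos'].round(1),s['grip_width'],s['force'])
a=cap('top')['pixels'][130:280,250:450];b=cap('scene')['pixels'][190:340,170:370]
cv2.imwrite('pics/k1.png',cv2.resize(np.hstack([a,b])[:,:,::-1],(800,300),interpolation=2))
```

```text
4.0 [ 640.1 -104.9   47.7] 0.4525354911507341 [-0.21828019 -0.6101425   0.7356046 ]
```

View pics/k1.png

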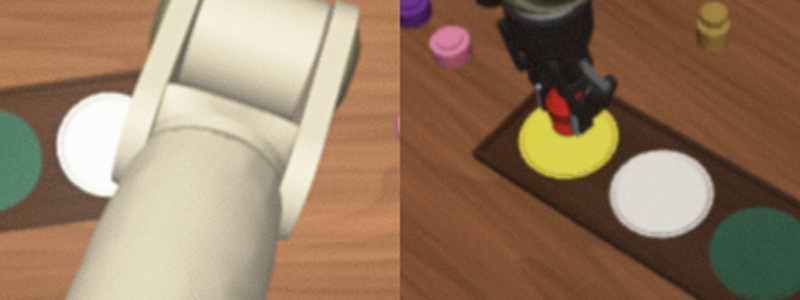

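The knob hangs upright over the yellow dish in the scene view. Lower it gently and release.

Request:
play_rows(translation=[[0,0,0.015],[0,0,0.022],[0,0,0.026],[0,0,0.028],[0,0,0.029],[0,0,0.0295]], rotation=[[0,0,0],[0,0,0],[0,0,0],[0,0,0],[0,0,0],[0,0,0]], gripper=[0.3,0.3,0.3,0.3,0.3,0.3])

```text
time_s: 4.85
eef_pos: [640.2, -105.3, 19.5]
ee_rot: [0.0, 1.0, -0.0, 0.0]
force: [-1.7, -0.3, 6.7]
grip_width: 0.452
grip_force: 30.8
```

Contact at 6.7 N. Release, rise and head for the steel weight.

Request:
play_rows(translation=[[0,0,0],[0,0,0],[0,0,0],[0,0,-0.01],[0,0,-0.04],[0,0,-0.08],[-0.05,-0.048,-0.09],[-0.1,-0.096,-0.09],[-0.15,-0.144,-0.09],[-0.205,-0.192,-0.09]], rotation=[[0,0,0],[0,0,0],[0,0,0],[0,0,0],[0,0,0],[0,0,0],[0,0,0],[0,0,0],[0,0,0],[0,0,0]], gripper=[-0.1,-0.3,-0.3,-0.3,-0.3,-0.3,-0.3,-0.4,-0.4,-0.4])

```text
time_s: 6.1
eef_pos: [457.3, 67.0, 109.6]
ee_rot: [0.0, 1.0, -0.0, 0.001]
force: [0.8, 0.3, 0.7]
grip_width: 0.699
grip_force: 0.0
```

Run:
```python
from h import *
s=ctrl.sense();print(s['time_s'],s['eef_pos'].round(1),s['grip_width'],s['force'])
a=cap('top')['pixels'][130:280,250:450];b=cap('scene')['pixels'][190:340,170:370]
cv2.imwrite('pics/k2.png',cv2.resize(np.hstack([a,b])[:,:,::-1],(800,300),interpolation=2))
```

```text
6.1 [457.3  67.  109.6] 0.6985578962619337 [0.81448959 0.3256181  0.69348814]
```

View pics/k2.png

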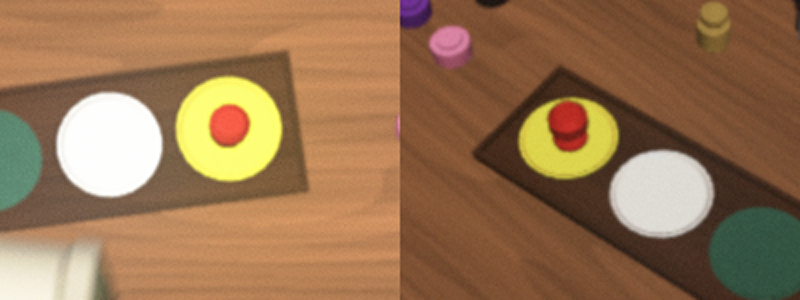

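The knob stands upright and centred in the yellow dish. The last row was rate-capped, so I'll hold briefly to see the commanded pose.

Request:
play_rows(translation=[[0,0,0],[0,0,0]], rotation=[[0,0,0],[0,0,0]], gripper=[-0.4,-0.4])

```text
time_s: 6.45
eef_pos: [459.7, 65.1, 109.1]
ee_rot: [0.0, 1.0, -0.001, 0.001]
force: [1.1, 0.0, 0.6]
grip_width: 0.7
grip_force: 0.0
```

Request:
play_rows(translation=[[-0.0245,-0.022,0.01],[-0.0245,-0.022,0.04],[-0.0245,-0.022,0.07],[-0.0245,-0.022,0.095],[-0.0245,-0.022,0.105],[-0.0245,-0.022,0.108],[-0.0245,-0.022,0.108],[-0.0245,-0.022,0.108],[-0.0245,-0.022,0.108],[-0.0245,-0.022,0.108]], rotation=[[0,0,0],[0,0,0],[0,0,0],[0,0,0],[0,0,0],[0,0,0],[0,0,0],[0,0,0],[0,0,0],[0,0,0]], gripper=[-0.4,-0.4,-0.4,-0.4,-0.4,-0.4,0.3,0.4,0.4,0.4])

```text
time_s: 7.7
eef_pos: [434.7, 87.7, 1.6]
ee_rot: [0.0, 1.0, -0.0, 0.001]
force: [-1.5, -1.8, 6.5]
grip_width: 0.404
grip_force: 30.3
```

Request:
play_rows(translation=[[0,0,-0.01],[0,0,-0.04],[0,0,-0.075],[0.04,-0.008,-0.08],[0.08,-0.016,-0.08],[0.12,-0.024,-0.08],[0.16,-0.032,-0.08],[0.1785,-0.036,-0.06],[0.1785,-0.036,-0.04],[0.1785,-0.036,-0.03]], rotation=[[0,0,0],[0,0,0],[0,0,0],[0,0,0],[0,0,0],[0,0,0],[0,0,0],[0,0,0],[0,0,0],[0,0,0]], gripper=[0.4,0.4,0.4,0.4,0.4,0.4,0.4,0.4,0.4,0.4], force=40)

```text
time_s: 8.95
eef_pos: [612.1, 123.8, 30.0]
ee_rot: [-0.0, 1.0, -0.0, -0.001]
force: [-1.1, 0.0, -0.9]
grip_width: 0.407
grip_force: 40.1
```

Run:
```python
from h import *
s=ctrl.sense();print(s['time_s'],s['eef_pos'].round(1),s['grip_width'],s['force'])
b=cap('scene')['pixels'][220:370,240:440]
cv2.imwrite('pics/w1.png',cv2.resize(b[:,:,::-1],(600,450),interpolation=2))
```

```text
8.95 [612.1 123.8  30. ] 0.4072975880374504 [-1.13163079  0.00916749 -0.86571138]
```

View pics/w1.png

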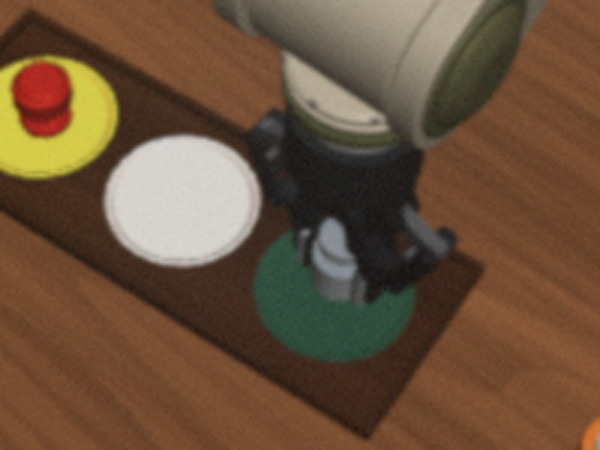

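The weight is held over the green dish with its head at crop (332,235) and body at (340,275), so it may lean slightly. Lower it gently; contact with the floor should square it up.

Request:
play_rows(translation=[[0,0,0.008],[0,0,0.014],[0,0,0.017],[0,0,0.018],[0,0,0.019],[0,0,0.019]], rotation=[[0,0,0],[0,0,0],[0,0,0],[0,0,0],[0,0,0],[0,0,0]], gripper=[0.4,0.4,0.4,0.4,0.4,0.4])

```text
time_s: 9.75
eef_pos: [612.7, 123.8, 11.9]
ee_rot: [0.0, 1.0, -0.0, 0.0]
force: [0.4, 0.3, -0.7]
grip_width: 0.404
grip_force: 40.1
```

Request:
play_rows(translation=[[0,0,0.001],[0,0,0.001],[0,0,0.0015],[0,0,0.0015]], rotation=[[0,0,0],[0,0,0],[0,0,0],[0,0,0]], gripper=[0.4,0.4,0.4,0.4])

```text
time_s: 10.25
eef_pos: [612.8, 123.8, 11.7]
ee_rot: [0.0, 1.0, -0.0, 0.0]
force: [-5.1, 0.1, 10.5]
grip_width: 0.41
grip_force: 41.2
```

Request:
play_rows(translation=[[0,0,0],[0,0,0],[0,0,0],[0,0,-0.01],[0,0,-0.04],[0,0,-0.08],[-0.04,-0.035,-0.09],[-0.08,-0.07,-0.09],[-0.12,-0.105,-0.09],[-0.16,-0.14,-0.09]], rotation=[[0,0,0],[0,0,0],[0,0,0],[0,0,0],[0,0,0],[0,0,0],[0,0,0],[0,0,0],[0,0,0],[0,0,0]], gripper=[0.0,-0.2,-0.2,-0.2,-0.2,-0.2,-0.4,-0.6,-0.75,-0.75], force=30)

```text
time_s: 11.5
eef_pos: [451.5, 264.8, 101.1]
ee_rot: [-0.0, 1.0, -0.0, 0.001]
force: [0.4, 0.4, 0.2]
grip_width: 0.874
grip_force: 0.0
```

Run:
```python
from h import *
s=ctrl.sense();print(s['time_s'],s['eef_pos'].round(1),s['grip_width'],s['force'])
a=cap('top')['pixels'][130:280,180:380];b=cap('scene')['pixels'][220:370,240:440]
cv2.imwrite('pics/w2.png',cv2.resize(np.hstack([a,b])[:,:,::-1],(800,300),interpolation=2))
```

```text
11.5 [451.5 264.8 101.1] 0.87394589280038 [0.42986455 0.41431455 0.17692804]
```

View pics/w2.png

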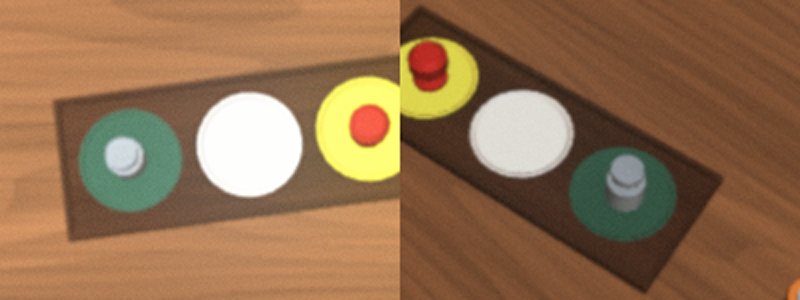

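The weight stands upright and centred in green. Now the ring.

Request:
play_rows(translation=[[-0.0095,-0.0095,0.02],[-0.0095,-0.0095,0.05],[-0.0095,-0.0095,0.08],[-0.0095,-0.0095,0.095],[-0.0095,-0.0095,0.1],[-0.0095,-0.0095,0.1],[-0.0095,-0.0095,0.1],[-0.0095,-0.0095,0.1],[-0.0095,-0.0095,0.1],[-0.0095,-0.0095,0.1]], rotation=[[0,0,0],[0,0,0],[0,0,0],[0,0,0],[0,0,0],[0,0,0],[0,0,0],[0,0,0],[0,0,0],[0,0,0]], gripper=[-0.75,-0.75,-0.75,-0.75,-0.75,-0.75,-0.5,-0.3,-0.1,0.0], force=25)

```text
time_s: 12.85
eef_pos: [443.5, 273.4, 1.2]
ee_rot: [-0.0, 1.0, -0.0, 0.0]
force: [-2.1, -1.3, 7.4]
grip_width: 0.603
grip_force: 24.9
```

Gripped at 51 mm. Carry it to the white dish.

Request:
play_rows(translation=[[0,0,-0.02],[0,0,-0.06],[0.01,0.015,-0.1],[0.04,0.058,-0.1],[0.07,0.101,-0.1],[0.1,0.144,-0.1],[0.13,0.187,-0.1],[0.16,0.23,-0.1],[0.184,0.264,-0.08],[0.184,0.264,-0.05]], rotation=[[0,0,0],[0,0,0],[0,0,0],[0,0,0],[0,0,0],[0,0,0],[0,0,0],[0,0,0],[0,0,0],[0,0,0]], gripper=[0,0,0,0,0,0,0,0,0,0])

```text
time_s: 14.1
eef_pos: [628.7, 6.5, 50.2]
ee_rot: [0.0, 1.0, -0.002, 0.001]
force: [-1.1, 0.7, -1.0]
grip_width: 0.599
grip_force: 26.3
```

Run:
```python
from h import *
s=ctrl.sense();print(s['time_s'],s['eef_pos'].round(1),s['grip_width'],s['force'])
b=cap('scene')['pixels'][190:340,200:400]
cv2.imwrite('pics/r1.png',cv2.resize(b[:,:,::-1],(600,450),interpolation=2))
```

```text
14.1 [628.7   6.5  50.2] 0.598882303716131 [-1.09733867  0.69340825 -1.04947184]
```

View pics/r1.png

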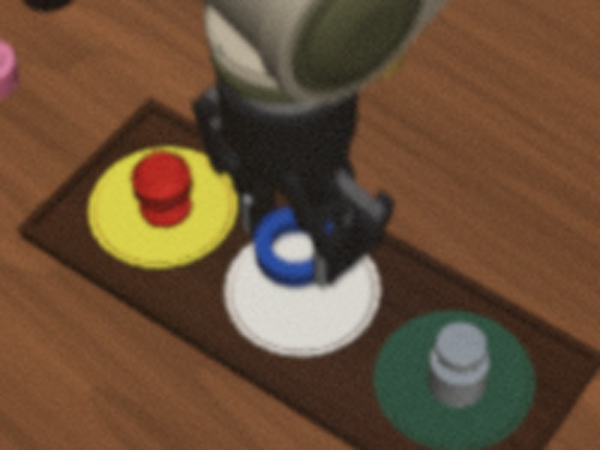

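The ring is held level at crop (293,247) above the white dish. Lower it.

Request:
play_rows(translation=[[0,0,0.015],[0,0,0.028],[0,0,0.035],[0,0,0.038],[0,0,0.039],[0,0,0.0395],[0,0,0.04],[0,0,0.04]], rotation=[[0,0,0],[0,0,0],[0,0,0],[0,0,0],[0,0,0],[0,0,0],[0,0,0],[0,0,0]], gripper=[0,0,0,0,0,0,0,0])

```text
time_s: 15.15
eef_pos: [627.4, 9.3, 11.2]
ee_rot: [0.0, 1.0, -0.0, 0.0]
force: [-2.7, -0.2, 6.4]
grip_width: 0.602
grip_force: 26.8
```

Contact. Release, rise and move toward the cap.

Request:
play_rows(translation=[[0,0,0],[0,0,0],[0,0,0],[0,0,-0.01],[0,0,-0.04],[0,0,-0.08],[-0.01,0.02,-0.11],[-0.02,0.07,-0.11],[-0.03,0.12,-0.11],[-0.04,0.17,-0.11]], rotation=[[0,0,0],[0,0,0],[0,0,0],[0,0,0],[0,0,0],[0,0,0],[0,0,0],[0,0,0],[0,0,0],[0,0,0]], gripper=[-0.2,-0.4,-0.4,-0.4,-0.4,-0.4,-0.6,-0.6,-0.6,-0.6])

```text
time_s: 16.4
eef_pos: [586.7, -162.3, 121.2]
ee_rot: [0.0, 1.0, -0.0, 0.0]
force: [-0.3, 0.4, 0.8]
grip_width: 0.799
grip_force: 0.0
```

Request:
play_rows(translation=[[-0.01,0.05,0],[-0.02,0.1,0],[-0.035,0.14,0],[-0.035,0.161,0],[-0.035,0.161,0],[-0.035,0.161,0]], rotation=[[0,0,0],[0,0,0],[0,0,0],[0,0,0],[0,0,0],[0,0,0]], gripper=[-0.6,-0.6,-0.6,-0.6,-0.6,-0.6])

```text
time_s: 17.15
eef_pos: [552.3, -320.7, 120.5]
ee_rot: [-0.0, 1.0, 0.0, 0.0]
force: [-0.3, -0.9, -0.3]
grip_width: 0.797
grip_force: 0.0
```

Run:
```python
from h import *
s=ctrl.sense();print(s['time_s'],s['eef_pos'].round(1),s['grip_width'])
c=cap('top','t2.png');t=cap('scene','s2.png')
wh=lambda h,s,v:((s<40)&(v>150))|((h>100)&(h<125)&(s>100))
for n,c,bx in(('top',c,(275,335,170,235)),('scene',t,(272,330,255,312))):
    w=blob(c,bx,wh); r=blob(c,bx,T['ring'][1]); print(n,np.round(w,1),np.round(r,1),onz(c,w[0],w[1],12).round(1),onz(c,r[0],r[1],18).round(1))
a=c and t['pixels'][190:340,200:400]
cv2.imwrite('pics/r2.png',cv2.resize(a[:,:,::-1],(600,450),interpolation=2))
```

```text
17.15 [ 552.3 -320.7  120.5] 0.7973847244152874
top [ 304.1  202.  2112.    53.    53. ] [303.4 200.9 252.   24.   25. ] [625.4  10.1  12. ] [626.4  11.1  18. ]
scene [ 300.3  286.5 1663.    52.    44. ] [300.6 284.5 351.   26.   24. ] [628.6   8.   12. ] [627.9   8.1  18. ]
```

View pics/r2.png

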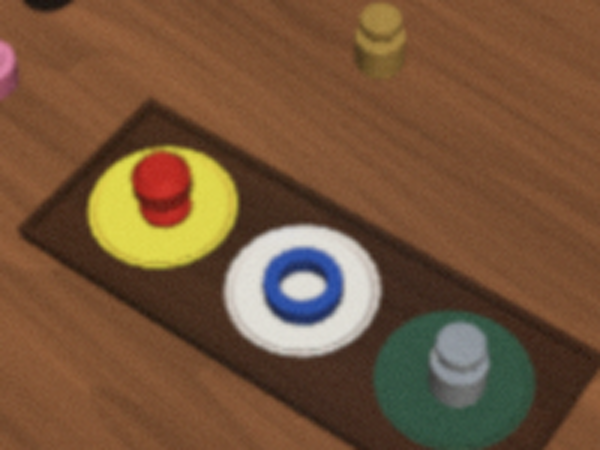

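The ring lies flat and centred in white at about (627,9.5). Now the black cap.

Request:
play_rows(translation=[[0,0.001,0.03],[0,0.001,0.07],[0,0.001,0.1],[0,0.001,0.115],[0,0.001,0.119],[0,0.001,0.119],[0,0.001,0.119],[0,0.001,0.119],[0,0.001,0.119],[0,0.001,0.119]], rotation=[[0,0,0],[0,0,0],[0,0,0],[0,0,0],[0,0,0],[0,0,0],[0,0,0],[0,0,0],[0,0,0],[0,0,0]], gripper=[-0.6,-0.6,-0.6,-0.6,-0.6,-0.6,-0.3,-0.1,0.1,0.2], force=30)

```text
time_s: 18.5
eef_pos: [552.3, -323.0, 2.1]
ee_rot: [0.0, 1.0, -0.0, 0.0]
force: [-1.6, 1.2, 5.5]
grip_width: 0.498
grip_force: 30.6
```

Request:
play_rows(translation=[[0,0,-0.02],[0,0,-0.06],[0,0,-0.11],[0.01,-0.04,-0.12],[0.02,-0.085,-0.12],[0.03,-0.13,-0.12],[0.04,-0.175,-0.12],[0.05,-0.22,-0.12],[0.06,-0.265,-0.12],[0.07,-0.31,-0.12]], rotation=[[0,0,0],[0,0,0],[0,0,0],[0,0,0],[0,0,0],[0,0,0],[0,0,0],[0,0,0],[0,0,0],[0,0,0]], gripper=[0.2,0.2,0.2,0.2,0.2,0.2,0.2,0.2,0.2,0.2])

```text
time_s: 19.75
eef_pos: [622.4, -11.2, 122.5]
ee_rot: [0.0, 1.0, -0.0, 0.001]
force: [1.1, -1.0, 0.5]
grip_width: 0.498
grip_force: 30.6
```

Request:
play_rows(translation=[[0.005,-0.0215,0],[0.005,-0.0215,0.03],[0.005,-0.0215,0.06],[0.005,-0.0215,0.07],[0.005,-0.0215,0.07],[0.005,-0.0215,0.07]], rotation=[[0,0,0],[0,0,0],[0,0,0],[0,0,0],[0,0,0],[0,0,0]], gripper=[0.2,0.2,0.2,0.2,0.2,0.2])

```text
time_s: 20.5
eef_pos: [627.8, 8.4, 52.8]
ee_rot: [0.0, 1.0, -0.0, 0.001]
force: [0.0, -0.1, -0.8]
grip_width: 0.5
grip_force: 30.7
```

Run:
```python
from h import *
s=ctrl.sense();print(s['time_s'],s['eef_pos'].round(1),s['grip_width'],s['force'])
t=cap('scene')
a=t['pixels'][190:340,200:400]
cv2.imwrite('pics/c1.png',cv2.resize(a[:,:,::-1],(600,450),interpolation=2))
```

```text
20.5 [627.8   8.4  52.8] 0.4996904035291449 [ 0.02399624 -0.09624901 -0.81528901]
```

View pics/c1.png

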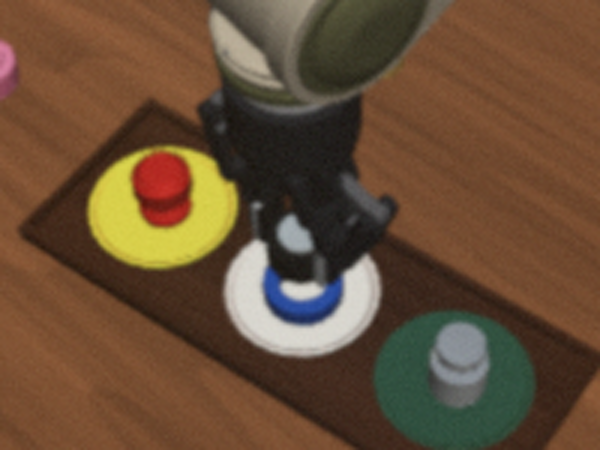

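The cap is held level at crop (296,235) above the ring. Check its lateral alignment by ray before lowering.

Run:
```python
from h import *
t=cap('scene'); r=blob(t,(288,311,256,275),lambda h,s,v:(s<60)&(v>110)); print(np.round(r,1))
for u,v in ((r[0],r[1]),(r[0]-r[3]/2,r[1]),(r[0]+r[3]/2,r[1])): print(onz(t,u,v,77).round(1))
```

```text
[297.7 268.   96.   11.   12. ]
[632.6   7.3  77. ]
[ 6.392e+02 -1.000e-01  7.700e+01]
[626.   14.7  77. ]
```

Disc estimate is about (631,9) against the ring at (628,8.5), partly occluded; nudge x by -1.5 mm and lower.

Request:
play_rows(translation=[[-0.0015,0,0.01],[-0.0015,0,0.018],[-0.0015,0,0.022],[-0.0015,0,0.023],[-0.0015,0,0.024],[-0.0015,0,0.0245],[-0.0015,0,0.0245]], rotation=[[0,0,0],[0,0,0],[0,0,0],[0,0,0],[0,0,0],[0,0,0],[0,0,0]], gripper=[0.2,0.2,0.2,0.2,0.2,0.2,0.2])

```text
time_s: 21.48
eef_pos: [625.6, 8.8, 28.1]
ee_rot: [0.0, 1.0, 0.0, 0.0]
force: [-6.1, 0.1, 9.7]
grip_width: 0.503
grip_force: 31.5
```

Request:
play_rows(translation=[[0,0,0],[0,0,0],[0,0,0],[0,0,0],[0,0,-0.01],[0,0,-0.04],[0,0,-0.08],[-0.05,0,-0.11],[-0.1,0,-0.12],[-0.15,0,-0.12]], rotation=[[0,0,0],[0,0,0],[0,0,0],[0,0,0],[0,0,0],[0,0,0],[0,0,0],[0,0,0],[0,0,0],[0,0,0]], gripper=[0.0,-0.15,-0.3,-0.3,-0.3,-0.3,-0.3,-0.3,-0.3,-0.3])

```text
time_s: 22.72
eef_pos: [474.6, 8.8, 148.2]
ee_rot: [0.0, 1.0, -0.0, 0.001]
force: [-0.1, -0.5, 0.8]
grip_width: 0.65
grip_force: 0.0
```

Request:
play_rows(translation=[[-0.05,0.05,-0.02],[-0.1,0.1,-0.05],[-0.12,0.15,-0.05],[-0.12,0.2,-0.05],[-0.12,0.2,-0.05],[-0.12,0.2,-0.05]], rotation=[[0,0,0],[0,0,0],[0,0,0],[0,0,0],[0,0,0],[0,0,0]], gripper=[-0.3,-0.3,-0.3,-0.3,-0.3,-0.3])

```text
time_s: 23.48
eef_pos: [355.5, -190.9, 197.1]
ee_rot: [-0.0, 1.0, -0.0, 0.0]
force: [0.2, 0.5, -0.4]
grip_width: 0.648
grip_force: 0.0
```

Run:
```python
from h import *
s=ctrl.sense();print(s['time_s'],s['eef_pos'].round(1),s['force'])
c=cap('top');t=cap('scene')
wh=lambda h,s,v:(s<60)&(v>130)
for n,c_,bd,br in(('top',c,(295,315,188,208),(285,325,185,220)),('scene',t,(292,310,266,282),(280,322,268,305))):
    d=blob(c_,bd,wh); r=blob(c_,br,T['ring'][1]); print(n,np.round(d,1),onz(c_,d[0],d[1],52).round(1),np.round(r,1),onz(c_,r[0],r[1],18).round(1))
a=c['pixels'][165:240,265:345];b=t['pixels'][230:305,255:335]
cv2.imwrite('pics/c2.png',cv2.resize(np.hstack([a,b])[:,:,::-1],(800,375),interpolation=2))
```

```text
23.475 [ 355.5 -190.9  197.1] [ 0.17458045  0.50344547 -0.41191055]
top [302.7 199.3 206.   16.   16. ] [623.2  10.8  52. ] [314.7 199.7   8.    2.    8. ] [628.4 -10.4  18. ]
scene [301.1 274.3 137.   15.   12. ] [626.5   9.1  52. ] [300.2 287.7 182.   26.   17. ] [633.5  12.5  18. ]
```

View pics/c2.png

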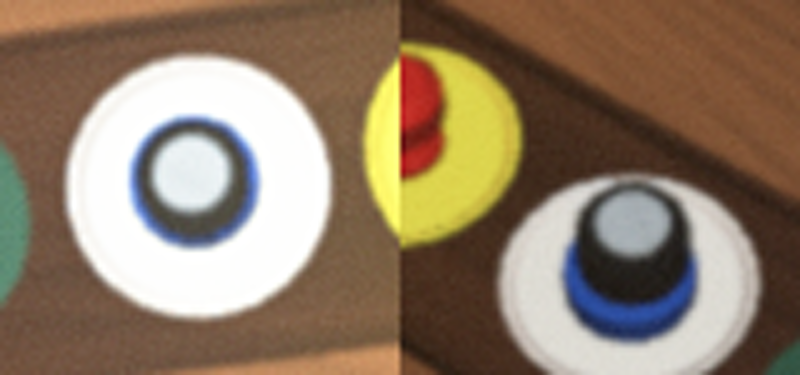

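Top view: cap sits level on the ring, with blue visible all round (ring centre around (303,201), disc (302.7,199.3)). There may be a 2-3 mm offset in -x, so I'll measure that more sharply by averaging a few frames and fitting circles.

Run:
```python
from h import *
C=[cap('top') for _ in range(8)]; c=C[0]
I=np.mean([x['pixels'] for x in C],0)[180:222,282:326]; I=cv2.resize(I.astype(np.float32),None,fx=8,fy=8,interpolation=cv2.INTER_CUBIC)
R,G,B=I[...,0],I[...,1],I[...,2]
def circ(m,name,z):
    ct=max(cv2.findContours(m.astype(np.uint8),cv2.RETR_EXTERNAL,cv2.CHAIN_APPROX_NONE)[0],key=cv2.contourArea)
    x,y,w,h=cv2.boundingRect(ct); e=cv2.fitEllipse(ct)
    f=lambda a,o:(a+.5)/8-.5+o
    u,v=f(e[0][0],282),f(e[0][1],180)
    P=onz(c,u,v,z); print(name,round(u,2),round(v,2),np.array(e[1])/8*(1033-z)/K(c),P.round(1))
    for a in(f(y,180),f(y+h,180)): print('  edge v',round(a,2),onz(c,u,a,z)[0].round(1), )
    return P
circ(R<110,'ring+cap outline (z~20)',20)      # red low: blue & black vs white dish
m=(R>135)
n,l,s,ce=cv2.connectedComponentsWithStats(m.astype(np.uint8)); i=l[150,165]; print(i,s[i])
circ(l==i,'disc z52',52)
```

```text
ring+cap outline (z~20) 303.38 200.94 [45.25678041 46.59118866] [625.9  11.   20. ]
  edge v 188.56 649.8
  edge v 213.44 602.0
2 [  107    93   128   128 12855]
disc z52 302.81 199.16 [28.51422482 29.05576961] [623.4  10.6  52. ]
  edge v 191.19 638.3
  edge v 207.19 608.5
```

The cap is level and within about 2 mm of the ring's centre. The other parts are placed and the robot is clear, so I'm handing in.

```bash
python3 -c "
from rig import ctrl
print(ctrl.finish_job())"
```

```text
the job is handed in; nothing more can be done
None
```

I handed the job in at about 24 s of robot time: the steel weight stands in the green dish and the red knob in the yellow. The blue ring lies flat in the white dish with the black-edged cap level on it, about 2 mm off centre by my measurement, and I left the brass weight and orange jar cap alone.

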